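# Lock down the cover of a countertop water filter with its wing key

## Robot

A 7-joint arm with a two-finger parallel gripper is mounted at the origin on a cart in front of the work surface, level with it; the furniture and walls round the work are solid. World frame = base frame: x ahead of the robot, y to its left, z up, the work surface at z = 0. Lengths are in m, angles in rad, forces in N, time in s.
With the tool pointing down it reaches from about 0.4 to 0.85 m from the base axis. Payload 4.4 kg.
Tool frame: the origin (TCP) lies midway between the tips of the shut fingers; the grasp point (between the pads) lies robot.tcp_to_grasp behind it (robot.tcp_to_grasp is the distance from the TCP to the grasp point, in m); z points along the fingers, y is the line along which they close (so a half turn about z gives the same grasp; the last joint's range is limited). The gripper opens to 94 mm and grips with 3 to 60 N. Pads are 16 mm wide; open, the fingers measure 119 mm over their backs; the gripper's body (75 mm by 177 mm) begins 78 mm behind the grasp point.
Start: joints at [-1.259, 0.628, 0.038, 1.517, -0.027, 0.996, -0.02], TCP at [0.24, 0.604, 0.205] pointing down, gripper open.
Joint ranges: [-3.06, 3.06], [-0.37, 2.12], [-1.25, 1.32], [0.18, 2.47], [-1.1, 4.24], [0.23, 1.98], [-2.94, 2.94]. Speed limits (rad/s): [2.57, 2.57, 3.14, 3.14, 3.14, 3.14, 3.14].

## Interface

Orientations are given as a 3x3 rotation matrix whose columns are the frame's x, y, z axes.
In Python, from station import robot, vision, job gives the robot as it stands.
- The arm moves only by the tool send_rows, never from a script. Its argument "series" is a list of rows, each a list of 4 numbers: the shift along the tool's x, y, z each as a share of 0.025 m, from -1 to 1, then the turn about the tool's z as a share of 6 degrees, from -1 to 1. In form: [[tx, ty, tz, twist], ...]. A call has 1 to 8 rows; each row shifts and turns the commanded pose from where the row before left it, along the tool's axes as they then stand; what a row does not reach is not made up. A row lasts 1/10 s, in which the tool goes at most 50 mm and 8.59 degrees, less where a joint would pass 70% of its speed; a pose out of reach is approached as far as the arm can. A call with a number of a shift or a turn outside -1 to 1 is refused whole. A call with a gripper value outside its range is refused whole. "grip" is the opening, from 0 (shut) to 1 (fully open), set as the call begins (left out, the last holds). The fingers move at their own pace and stop on an object; the grip force is fixed at half the most. Time passes only in rows, so rows that do not move let the fingers close. It gives the time, the measured TCP pose, the force, the opening and the grip force at its end, in the units of the state.
- robot.sense(): the state, without advancing time (a new reading comes with each control period).
- vision.get_image(name): name is "scene" or "top"; returns the picture (420x560x3 uint8, red, green, blue); there is no depth.
- vision.get_calibration(name): a dict with "fov_y" (degrees; the focal length in pixels is half the picture's height over the tangent of half this angle, whatever the lens; pixels are square), "cx", "cy" (the principal point, pixels), "k1" (the pictures are not rectified: a ray, as slopes to the right and down, at radius r is drawn at 1 + k1 r^2 times it, then the intrinsics apply), "R" (3x3) and "t" (3): a world point X has camera coordinates R X + t. Camera axes: x right, y down, z forward; pixel columns grow to the right and rows downward; lengths in m; the calibration is good to about 2 mm. A picture is of the moment at which its call begins. get_calibration takes no time and is no camera call.
- job.close_job(): hands the job in; it is judged then, once.
The state is a dict: "clock": time; "joint_pos": joint angles; "joint_vel": joint speeds; "effort": joint torques, N m; "tcp_pos": TCP position; "tcp_rot": TCP orientation; "wrist_force": force on the tool from outside, world axes, zero at the start; "wrist_torque": the same for the moment, N m; "grip_width": finger opening in m; "finger_force": force on a finger pad.
Only numpy, scipy, OpenCV 4.12 (cv2) and the standard library are available. Lean on these libraries where they do the work, as an engineer would, in place of code of your own. Each camera call takes 0.05 s, during which the arm holds its last target. There are 200 camera calls.

## Task

The cartridge of the countertop water filter has just been changed and the grey cover is back on, but its two captive screws are still loose. Take the blue wing key out of the holster on the end of the filter and use it to turn both screws clockwise until each one comes up against its stop (slot in line with the green marks), then put the key back in the holster, fully down on its collar. Turn the screws only with the key, keep the gripper itself off the filter, and do not knock over or shift the old cartridge, the mug or the glass.

Things in the scene. Friction and masses are not known exactly. Their poses are not given: they have to be found in the camera images.
- filter_unit: Countertop water filter, fixed: white case 100 mm (its x) by 204 mm (its y), grey cover, top face at z = 70 mm. Origin: centre of the underside, z up; black status window on its -x side. Screws at x = 0, y = +60 and -60 mm; key holster, a grey upright tube, on its right end at y = -126 mm. Flat marks by each screw: green along its y (locked), orange along its x (open).
- wing_key: Key, loose, 80 g, 107 mm long; starts upright in the holster at any yaw. Origin at the blade's lower tip, z up to the handle. Steel blade 21.5 mm wide (x), 4 mm thick (y), 12 mm long, tip 19.5 x 3; shank 22 mm thick to z = 42; blue collar 37 mm across, z = 42 to 50, sits on the holster rim; flat blue wing handle 44 mm along x, 16 mm along y, up to z = 107. Half a turn makes no difference.
- key_grip (a point): Point on the key's axis where to grip it, 84 mm above the blade tip, in the middle of the wing handle (fingers close across its 16 mm thickness, the key's y).
- holster_rim (a point): Centre of the open mouth of the holster, at its rim, 70 mm above the worktop. Round bore 28 mm in diameter, 48 mm deep, outside 38 mm. With the key put away, the key's origin lies 42 mm straight below this point and the collar sits on the rim.
- screw_left (a joint): Angle of the left captive screw (filter's +y side). 0 = open, slot along the filter's x; grows clockwise seen from above; 1.571 = locked against its stop, slot along the filter's y. The slot is the filter's x axis turned clockwise by this angle. Starts at 0.2 to 0.75, stays where left, takes up to 0.2 N m to turn.
- screw_right (a joint): Angle of the right captive screw (filter's -y side, next to the holster); same meaning as the left one.
- screw_left_slot (a point): Centre of the left screw's head, at its top face, 81 mm above the worktop. Steel head 44 mm in diameter, 11 mm tall, with a closed-ended slot 26 mm long, 7 mm wide and 8 mm deep. Its own x axis lies along the slot.
- screw_right_slot (a point): Centre of the right screw's head, at its top face; same shape as the left one.
- old_cartridge: Spent filter cartridge, white, 60 mm in diameter, 134 mm tall, standing loose on the worktop to the left of the filter; bystander. Origin at the centre of its foot.
- mug: White mug with dark dots, 82x114x91 mm, loose, standing to the left of the filter; bystander. Origin at its foot.
- drink_glass: Tall drinking glass, 71 mm in diameter, 144 mm tall, loose, standing behind and to the right of the filter; bystander. Origin at its foot.
There are look-alikes about, which are no part of the job. What is meant by the wing_key is not purple, and is the smaller of those in its own colour.

How it is judged:
By the outcome, as a careful person would: the job done as asked, in the order asked, and still so for the second after the job is handed in, with the robot touching nothing.
It also fails if it takes over 72 s, if anything falls off the work surface, if the arm or the gripper's body presses on something with over 40 N, if the wrist force passes 120 N, or if a joint passes its speed limit or range.

## Working session

There is one attempt and no reset: what is moved stays moved. The work goes in short steps, Python scripts to look and compute and a tool call to move; the robot and the scene stay as the last step left them, time stands still between calls to the robot, and variables do not carry over. Pictures are saved under pics/ and viewed, at most 10 in all, crops included, and the job is handed in when it is done.

Besides the shell and the picture viewer there is one more tool, called after "Call:" by a JSON object that holds its "op" and its "data". send_rows: Moves the arm, as the interface text tells. Its arguments: {"type":"object","properties":{"series":{"type":"array","items":{"type":"array","items":{"type":"number","minimum":-1,"maximum":1}}},"grip":{"type":"number"}},"required":["series"]}

```bash
mkdir -p pics; ls
python3 - <<'E'
from station import robot, vision, job
import cv2, numpy as np
for n in("scene","top"):
    im=vision.get_image(n); cv2.imwrite(f"pics/{n}0.png",im[:,:,::-1]); c=vision.get_calibration(n); print(n,c)
s=robot.sense(); print(s, robot.tcp_to_grasp)
E
```

```text
pics
scene {'fov_y': 55.11445565391589, 'cx': 287.94778456560124, 'cy': 210.81545793446426, 'k1': -0.09855527689774114, 'R': array([[ 0.74842372, -0.66321079,  0.00365801],
       [-0.39263771, -0.44751757, -0.80346976],
       [ 0.53450683,  0.59989956, -0.59533433]]), 't': array([-0.38782413,  0.28230383,  0.87283497])}
top {'fov_y': 55.53666089618091, 'cx': 278.6376245683457, 'cy': 207.324777942754, 'k1': -0.06133593139077762, 'R': array([[ 8.83555259e-03, -9.99960666e-01,  7.73741058e-04],
       [-9.93339826e-01, -8.86594227e-03, -1.14879870e-01],
       [ 1.14882211e-01,  2.46439324e-04, -9.93379090e-01]]), 't': array([0.00151955, 0.51793182, 1.31761692])}
{'clock': 0.1, 'joint_pos': array([-1.25877517,  0.6292309 ,  0.03845344,  1.51822141, -0.02702021,
        0.99632457, -0.01998691]), 'joint_vel': array([ 3.61650606e-04, -2.03743999e-03, -1.40081826e-03, -1.34146421e-03,
       -1.08111501e-03, -1.94537026e-03,  6.90401085e-05]), 'effort': array([ 3.20012201e-03, -5.50797272e+01,  1.14750445e+00, -1.87119251e+01,
       -5.22160437e-02,  1.92522502e-02,  2.16965134e-05]), 'tcp_pos': array([0.23953693, 0.60362539, 0.20467588]), 'tcp_rot': array([[-9.29469179e-01,  3.68899268e-01, -6.12108231e-04],
       [ 3.68899776e-01,  9.29467887e-01, -1.54981619e-03],
       [-2.79111526e-06, -1.66631297e-03, -9.99998612e-01]]), 'wrist_force': array([0.86879839, 0.06698108, 0.06458655]), 'wrist_torque': array([ 0.00177493,  0.05104077, -0.00474106]), 'finger_force': 0.0, 'grip_width': 0.09433090949315807} 0.0188
```

View pics/scene0.png

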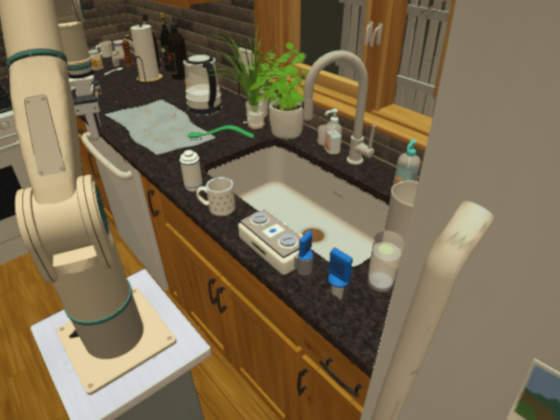

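View pics/top0.png

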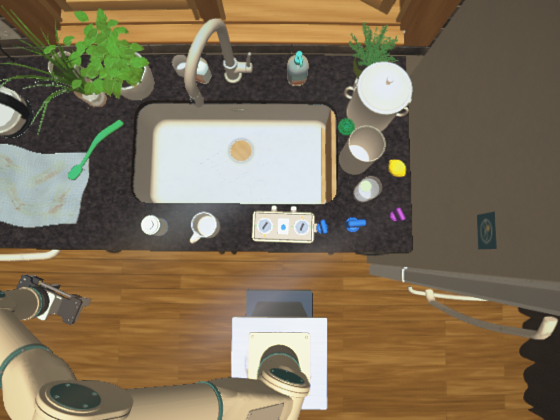

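The scene view shows the filter at about (272,240), with a small blue key in its holster at (305,250) and a bigger blue key at (340,268). In the top view the filter is at (283,226), the small key at (321,227), the bigger decoy at (355,225) and a purple one at (398,214). I'll zoom in next.

```bash
cat > h.py <<'E'
import numpy as np, cv2
from station import robot, vision, job
C={n:vision.get_calibration(n) for n in("scene","top")}
def par(n):
    c=C[n]; f=210/np.tan(np.radians(c["fov_y"])/2)
    return c,np.array([[f,0,c["cx"]],[0,f,c["cy"]],[0,0,1]]),np.array([c["k1"],0,0,0,0.])
def ray(n,uv):
    c,K,D=par(n); p=cv2.undistortPoints(np.array(uv,float).reshape(-1,1,2),K,D)[:,0]
    d=np.c_[p,np.ones(len(p))]@c["R"]; return -c["R"].T@c["t"],d
def plane(n,uv,z):
    o,d=ray(n,uv); return o+d*((z-o[2])/d[:,2])[:,None]
def proj(n,X):
    c,K,D=par(n); return cv2.projectPoints(np.array(X,float).reshape(-1,1,3),cv2.Rodrigues(c["R"])[0],np.array(c["t"]),K,D)[0][:,0]
def two(uv1,uv2):
    o1,d1=ray("scene",uv1);o2,d2=ray("top",uv2); d1=d1[0];d2=d2[0]
    s=np.linalg.lstsq(np.c_[d1,-d2],o2-o1,rcond=None)[0]; a=o1+s[0]*d1;b=o2+s[1]*d2
    return (a+b)/2,np.linalg.norm(a-b)
E
python3 - <<'E'
from h import *
a=cv2.imread("pics/top0.png")[198:252,242:372]; b=cv2.imread("pics/scene0.png")[200:300,230:360]
a=cv2.resize(a,None,fx=6,fy=6,interpolation=cv2.INTER_CUBIC); cv2.imwrite("pics/ca.png",a)
cv2.imwrite("pics/cb.png",cv2.resize(b,None,fx=6,fy=6,interpolation=cv2.INTER_CUBIC))
for n in("scene","top"):
    im=cv2.imread(f"pics/{n}0.png"); h=cv2.cvtColor(im,cv2.COLOR_BGR2HSV)
    for nm,lo,hi in(("blue",(100,130,60),(125,255,255)),("green",(40,80,60),(85,255,255)),("orange",(8,120,120),(22,255,255))):
        m=cv2.inRange(h,lo,hi); r=(slice(195,260),slice(245,335)) if n=="top" else (slice(205,300),slice(232,355))
        mm=np.zeros_like(m); mm[r]=m[r]
        k,l,st,ce=cv2.connectedComponentsWithStats(mm)
        print(n,nm,[(tuple(st[i]),ce[i].round(1)) for i in range(1,k)][:14])
E
```

```text
scene blue [((np.int32(271), np.int32(230), np.int32(4), np.int32(2), np.int32(7)), array([272.3, 230.4])), ((np.int32(299), np.int32(232), np.int32(14), np.int32(28), np.int32(278)), array([305.3, 246.8])), ((np.int32(328), np.int32(248), np.int32(24), np.int32(39), np.int32(720)), array([339.3, 268.5]))]
scene green [((np.int32(254), np.int32(244), np.int32(1), np.int32(1), np.int32(1)), array([254., 244.]))]
scene orange [((np.int32(310), np.int32(229), np.int32(14), np.int32(13), np.int32(104)), array([317. , 234.8])), ((np.int32(304), np.int32(232), np.int32(1), np.int32(1), np.int32(1)), array([304., 232.])), ((np.int32(278), np.int32(247), np.int32(1), np.int32(1), np.int32(1)), array([278., 247.])), ((np.int32(232), np.int32(285), np.int32(16), np.int32(15), np.int32(85)), array([238.4, 293.3]))]
top blue [((np.int32(317), np.int32(219), np.int32(11), np.int32(15), np.int32(113)), array([322.2, 226.7])), ((np.int32(282), np.int32(225), np.int32(3), np.int32(4), np.int32(12)), array([283. , 226.5]))]
top green [((np.int32(255), np.int32(225), np.int32(1), np.int32(1), np.int32(1)), array([255., 225.]))]
top orange [((np.int32(245), np.int32(252), np.int32(90), np.int32(8), np.int32(598)), array([286.4, 255.7]))]
```

View pics/ca.png

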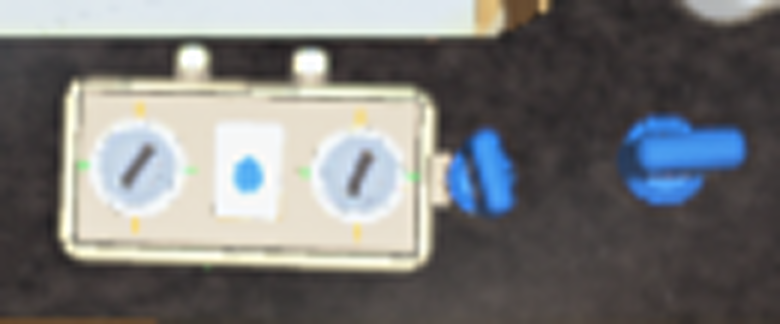

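View pics/cb.png

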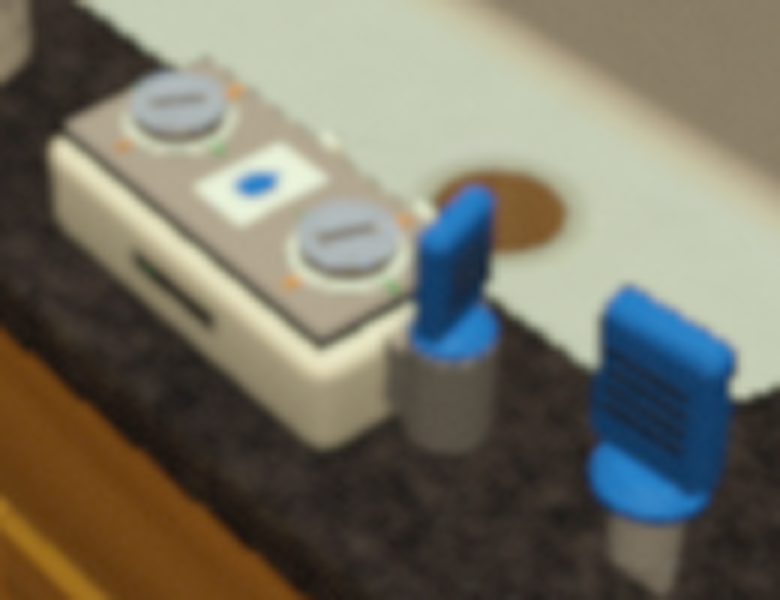

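The crops show the left slot running up and to the right, about 35–40° clockwise from the filter's x, and the right slot about 20°. The smaller key is in the holster, with its wing nearly along the filter's x. Next I'll measure all of this precisely.

```bash
cat > meas.py <<'E'
from h import *
def slot(im,n,P,z=.081,r=.0165):
    """darkness-weighted slot centre and axis angle (world), P approx head centre"""
    S=6; uv=proj(n,[P])[0]; x0,y0=(uv-16).astype(int)
    g=cv2.cvtColor(im[y0:y0+33,x0:x0+33],cv2.COLOR_BGR2GRAY).astype(float)
    g=cv2.resize(g,None,fx=S,fy=S,interpolation=cv2.INTER_CUBIC)
    v,u=np.mgrid[:g.shape[0],:g.shape[1]]
    X=plane(n,np.c_[((u+.5)/S-.5+x0).ravel(),((v+.5)/S-.5+y0).ravel()],z)[:,:2]; w=g.ravel()
    k=np.linalg.norm(X-P[:2],axis=1)<r; X=X[k];w=w[k]
    w=np.clip(np.percentile(w,60)-15-w,0,None); w/=w.sum(); c=w@X; A=(X-c).T@((X-c)*w[:,None])
    e,V=np.linalg.eigh(A); d=V[:,1]*np.sign(V[0,1]); return c,np.degrees(np.arctan2(d[1],d[0])),np.sqrt(e)*1e3
E
python3 - <<'E'
from meas import *
np.set_printoptions(suppress=True,precision=4)
cr={"top":(242,198,dict(L=[(137,168)],R=[(358,174)],g=[(84,165),(190,170),(304,172),(413,175)],o=[(139,109),(136,225),(360,117),(357,232)],top=[(484,132),(505,208)])),
"scene":(230,200,dict(L=[(178,104)],R=[(347,238)],g=[(220,149),(391,286)],o=[(235,91),(121,145),(404,219),(290,283)]))}
for n,(x0,y0,d) in cr.items():
    im=cv2.imread(f"pics/{n}0.png")
    for k,p in d.items():
        uv=(np.array(p)+.5)/6-.5+[x0,y0]; X=plane(n,uv,{"L":.081,"R":.081,"g":.07,"o":.07,"top":.135}[k]); print(n,k,X[:,:2].tolist() if 0 else X[:,:2].round(4).tolist())
        if k in"LR":
            P=X[0]
            for _ in range(2):
                c,a,e=slot(im,n,P); P=np.r_[c,.081]
            print("  slot",c,a,e)
    h=cv2.cvtColor(im,cv2.COLOR_BGR2HSV); b=cv2.inRange(h,(100,130,60),(125,255,255))
E
```

```text
top L [[0.4522, 0.0516]]
  slot [0.4536 0.0515] -33.86627209727911 [1.9548 7.414 ]
top R [[0.45, -0.0675]]
  slot [ 0.4506 -0.0683] -22.301083567236685 [2.02  7.164]
top g [[0.4543, 0.0808], [0.4521, 0.0231], [0.4515, -0.0388], [0.4504, -0.0981]]
top o [[0.4851, 0.0513], [0.422, 0.0521], [0.4818, -0.0692], [0.4192, -0.0677]]
top top [[0.4686, -0.1296], [0.4294, -0.1404]]
scene L [[0.4559, 0.0482]]
  slot [0.4576 0.0507] -30.75745562995357 [1.7622 5.8901]
scene R [[0.4518, -0.0725]]
  slot [ 0.4531 -0.0693] -22.24743237392739 [1.876  6.4938]
scene g [[0.458, 0.021], [0.4537, -0.0983]]
scene o [[0.4906, 0.0501], [0.4262, 0.0528], [0.4873, -0.0698], [0.423, -0.0688]]
```

Call:
{"op": "send_rows", "data": {"series": [[0,0,0,-1],[0,0,0,-1],[0,0,0,-1],[0,0,0,-1],[0,0,0,-1],[0,0,0,-1],[0,0,0,-0.2],[-0.4,-1,0,0]], "grip": 0.6}}

```text
clock: 0.9
tcp_pos: [0.2525, 0.5853, 0.205]
tcp_rot: [[-0.962, -0.272, -0.003], [-0.272, 0.962, 0.002], [0.002, 0.003, -1.0]]
wrist_force: [-0.7, -1.1, 0.0]
grip_width: 0.0565
finger_force: 0.0
```

Call:
{"op": "send_rows", "data": {"series": [[-0.4,-1,0,0],[-0.4,-1,0,0],[-0.4,-1,0,0],[-0.4,-1,0,0],[-0.4,-1,0,0],[-0.4,-1,0,0],[-0.4,-1,0,0],[0,-1,0,0]]}}

```text
clock: 1.7
tcp_pos: [0.3788, 0.4078, 0.2053]
tcp_rot: [[-0.964, -0.265, 0.001], [-0.265, 0.964, 0.0], [-0.001, -0.0, -1.0]]
wrist_force: [0.4, -0.4, 0.1]
grip_width: 0.0563
finger_force: 0.0
```

Call:
{"op": "send_rows", "data": {"series": [[0,-1,0,0],[0,-1,0,0],[0,-1,0,0],[0,-1,0,0],[0,-1,0,0],[0,-1,0,0],[0.4,-1,0,0],[0.4,-1,0,0]]}}

```text
clock: 2.5
tcp_pos: [0.4115, 0.2097, 0.2053]
tcp_rot: [[-0.964, -0.266, -0.0], [-0.266, 0.964, -0.0], [0.0, -0.0, -1.0]]
wrist_force: [-0.3, -0.2, -0.5]
grip_width: 0.0564
finger_force: 0.0
```

Call:
{"op": "send_rows", "data": {"series": [[0.3,-1,0,0],[0.3,-1,0,0],[0.3,-1,0,0],[0.3,-1,0,0],[0.3,-1,0,0],[0.3,-1,0,0],[0.2,-1,0,0],[0,-1,0,0]]}}

```text
clock: 3.3
tcp_pos: [0.4163, 0.0036, 0.2055]
tcp_rot: [[-0.964, -0.266, -0.001], [-0.266, 0.964, -0.0], [0.001, 0.0, -1.0]]
wrist_force: [-0.1, 0.3, -0.3]
grip_width: 0.0565
finger_force: 0.0
```

Call:
{"op": "send_rows", "data": {"series": [[0,-1,0,0],[0,-1,0,0],[0,-1,0,0],[0,-0.8,0,0],[0,0,0,0],[0,0,0,0],[0,0,0,0]]}}

```text
clock: 4.0
tcp_pos: [0.442, -0.0855, 0.2054]
tcp_rot: [[-0.963, -0.269, -0.001], [-0.269, 0.963, 0.001], [0.0, 0.001, -1.0]]
wrist_force: [-1.0, 0.0, 0.1]
grip_width: 0.0565
finger_force: 0.0
```

```bash
cat >> h.py <<'E'
def to(x,y,z,ang=None):
    """tool-axis shift (units of 25mm) to put TCP at x,y,z; ang= wanted world angle of tool x axis, twist units"""
    s=robot.sense(); R=s["tcp_rot"]; d=R.T@(np.array([x,y,z])-s["tcp_pos"])
    a=np.degrees(np.arctan2(R[1,1],R[0,1])); print("tcp",s["tcp_pos"].round(4),"tool-y ang",a.round(2),"units",(d/.025).round(2), "twist",None if ang is None else round((a-ang)/6,2))
E
python3 - <<'E'
from h import *
to(.450,-.135,.093,105.4)
a=vision.get_image("top")[198:252,262:392,::-1]; b=vision.get_image("scene")[200:300,250:380,::-1]
f=lambda i:cv2.resize(i,None,fx=4,fy=4,interpolation=cv2.INTER_CUBIC)
cv2.imwrite("pics/c1.png",np.vstack([f(a),f(b)])[:600])
E
```

```text
tcp [ 0.442  -0.0855  0.2054] tool-y ang 105.61 units [ 0.22 -2.    4.49] twist 0.03
```

View pics/c1.png

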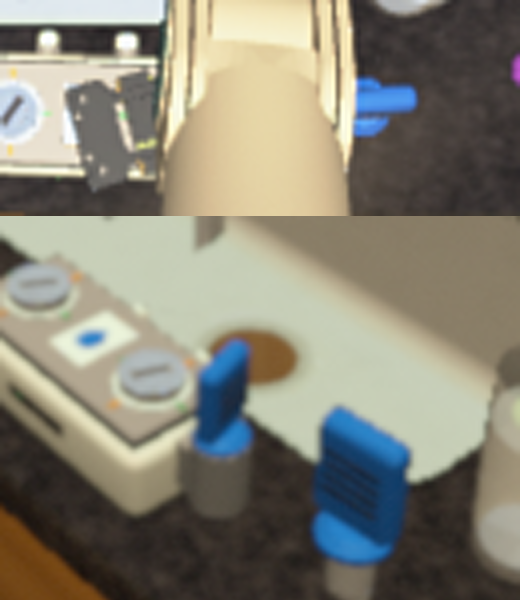

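The top view is blocked by the arm here. The scene view shows the small key at about (220,395) in the crop, still in its holster, so I'll go down over it.

Call:
{"op": "send_rows", "data": {"series": [[0.2,-1,0,0],[0,-1,0,0],[0,0,0.5,0],[0,0,0.5,0],[0,0,0,0],[0,0,0,0]]}}

```text
clock: 4.7
tcp_pos: [0.451, -0.1356, 0.1806]
tcp_rot: [[-0.963, -0.269, -0.0], [-0.269, 0.963, 0.0], [0.0, 0.0, -1.0]]
wrist_force: [-0.9, 0.1, 0.1]
grip_width: 0.0567
finger_force: 0.0
```

Run:
```python
from h import *
to(.4505,-.135,.093,105.4)
b=vision.get_image("scene")[150:290,240:380,::-1]
cv2.imwrite("pics/c2.png",cv2.resize(b,None,fx=4,fy=4,interpolation=cv2.INTER_CUBIC))
print(proj("scene",[robot.sense()["tcp_pos"]]))
```

```text
tcp [ 0.451  -0.1356  0.1806] tool-y ang 105.61 units [0.01 0.03 3.5 ] twist 0.04
[[305.62467386 219.75095187]]
```

View pics/c2.png

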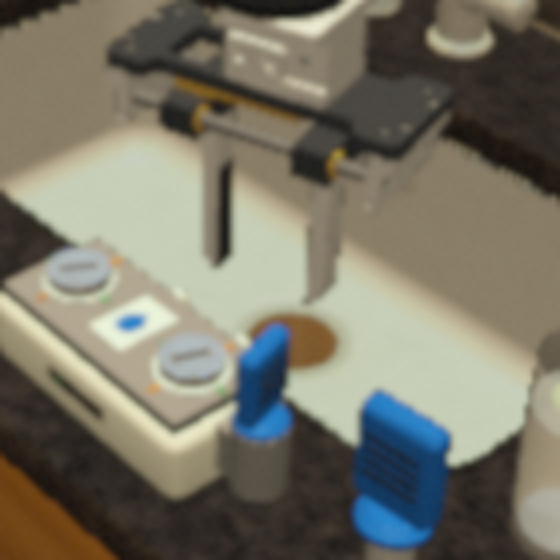

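The fingers are open above the key, with the tip midpoint at about (305.5,220.5), which matches the projection. Now going down and closing.

Call:
{"op": "send_rows", "data": {"series": [[0,0,0.7,0],[0,0,0.7,0],[0,0,0.7,0],[0,0,0.7,0],[0,0,0.7,0],[0,0,0,0],[0,0,0,0]]}}

```text
clock: 5.45
tcp_pos: [0.4514, -0.1361, 0.0935]
tcp_rot: [[-0.963, -0.269, 0.0], [-0.269, 0.963, -0.0], [-0.0, -0.0, -1.0]]
wrist_force: [1.0, 0.5, 1.2]
grip_width: 0.0567
finger_force: 0.0
```

Call:
{"op": "send_rows", "data": {"series": [[0,0,0,0],[0,0,0,0],[0,0,0,0],[0,0,0,0],[0,0,0,0],[0,0,0,0]], "grip": 0}}

```text
clock: 6.05
tcp_pos: [0.451, -0.1362, 0.093]
tcp_rot: [[-0.963, -0.268, -0.0], [-0.268, 0.963, 0.0], [0.0, 0.0, -1.0]]
wrist_force: [-0.1, 0.3, 1.8]
grip_width: 0.0159
finger_force: 30.0
```

Run:
```python
from h import *
to(.4505,-.135,.093,105.4); s=robot.sense(); print(s["wrist_force"],s["wrist_torque"],s["grip_width"],s["joint_pos"].round(2))
b=vision.get_image("scene")[150:290,240:380,::-1]
cv2.imwrite("pics/c3.png",cv2.resize(b,None,fx=4,fy=4,interpolation=cv2.INTER_CUBIC))
```

```text
tcp [ 0.451  -0.1362  0.093 ] tool-y ang 105.55 units [0.   0.05 0.  ] twist 0.03
[-0.14895391  0.25003523  1.81776232] [ 0.12329404  0.08391624 -0.03039633] 0.015867529910556812 [ 0.26  0.56 -0.04  2.11  0.05  0.47  2.03]
```

View pics/c3.png

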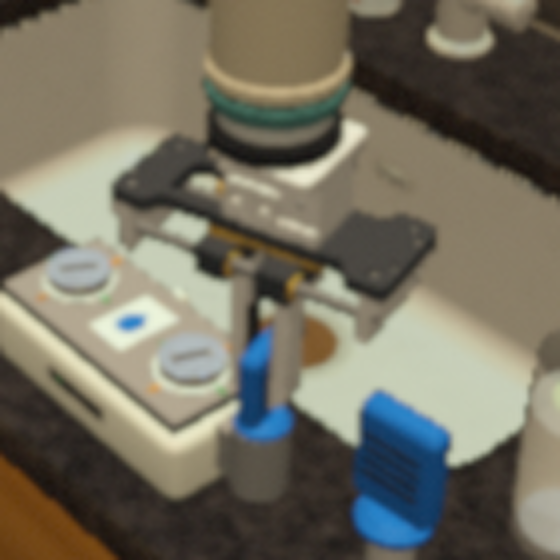

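The key is gripped, with an opening of 15.9 mm against the 16 mm handle, and is still upright. I'll lift it, twist to the right slot's angle and check how the key sits in the hand.

Call:
{"op": "send_rows", "data": {"series": [[0,0,-0.5,0],[0,0,-0.7,0],[0,0,-0.8,0],[0,0,-0.8,0],[0,0,-0.7,0],[0,0,0,0],[0,0,0,0]]}}

```text
clock: 6.8
tcp_pos: [0.4508, -0.1362, 0.1801]
tcp_rot: [[-0.963, -0.268, -0.0], [-0.268, 0.963, 0.0], [0.0, 0.0, -1.0]]
wrist_force: [-0.3, 0.6, -1.4]
grip_width: 0.0159
finger_force: 30.0
```

```bash
cat >> h.py <<'E'
def keymask(im,lo=(100,130,50)):
    m=cv2.inRange(cv2.cvtColor(im,cv2.COLOR_RGB2HSV),lo,(125,255,255)); return m
E
python3 - <<'E'
from h import *
s=robot.sense(); T=s["tcp_pos"]; R=s["tcp_rot"]; print(T,s["wrist_force"])
im=vision.get_image("scene"); cv2.imwrite("pics/s4.png",im[:,:,::-1])
zt=T[2]+.0188-.084; print("tip z",zt)
base=np.r_[T[:2],zt]
# predicted collar outline / blade tip corners
t=np.linspace(0,2*np.pi,60)
ring=np.vstack([base+np.c_[.0185*np.cos(t),.0185*np.sin(t),0*t+z] for z in(.042,.050)])
p=proj("scene",ring); print("collar pred u",p[:,0].min(),p[:,0].max(),"bottom v",p[:,1].max())
k,l,st,ce=cv2.connectedComponentsWithStats(keymask(im)); 
for i in range(1,k):
    if st[i][4]>60 and 280<ce[i][0]<360: print(st[i],ce[i])
sh=base+np.c_[.011*np.cos(t),.011*np.sin(t),0*t+.02]; print("shank pred u",proj("scene",sh)[:,0].min(),proj("scene",sh)[:,0].max()); print("tip",proj("scene",[base]))
u0,v0=proj("scene",[base])[0].astype(int)
b=im[v0-80:v0+40,u0-60:u0+60,::-1]; cv2.imwrite("pics/c4.png",cv2.resize(b,None,fx=5,fy=5,interpolation=cv2.INTER_CUBIC)); print("crop org",u0-60,v0-80)
E
```

```text
[ 0.45081249 -0.13622815  0.18012362] [-0.34816869  0.56357246 -1.38414912]
tip z 0.11492361940925998
collar pred u 297.3857279653986 313.37485355136346 bottom v 233.0987014237659
[300 204  14  29 215] [305.3255814  219.68372093]
[328 248  24  39 721] [339.26768377 268.52565881]
shank pred u 300.3845211749658 309.6762162580261
tip [[304.78240433 241.66328778]]
crop org 244 161
```

View pics/c4.png

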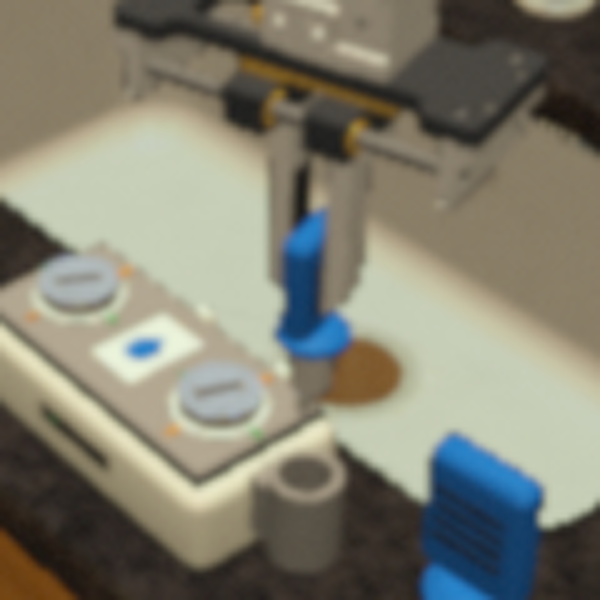

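The key came out upright. The collar is at about u=306.7, v=232, a little off its prediction, so either the key is offset along the grip or the camera is biased. Turning the key 90° and measuring again separates the two.

Call:
{"op": "send_rows", "data": {"series": [[0,0,0,1],[0,0,0,1],[0,0,0,1],[0,0,0,1],[0,0,0,1],[0,0,0,1],[0,0,0,1],[0,0,0,1]]}}

```text
clock: 7.65
tcp_pos: [0.4501, -0.1361, 0.1792]
tcp_rot: [[-0.842, 0.54, -0.003], [0.54, 0.842, 0.0], [0.002, -0.001, -1.0]]
wrist_force: [-0.8, -1.9, -0.8]
grip_width: 0.0156
finger_force: 30.0
```

Call:
{"op": "send_rows", "data": {"series": [[0,0,0,1],[0,0,0,1],[0,0,0,1],[0,0,0,1],[0,0,0,1],[0,0,0,1],[0,0,0,1],[0,0,0,0]]}}

```text
clock: 8.45
tcp_pos: [0.4502, -0.1361, 0.1793]
tcp_rot: [[-0.268, 0.963, -0.003], [0.963, 0.268, -0.0], [0.0, -0.003, -1.0]]
wrist_force: [-0.1, 0.7, -1.6]
grip_width: 0.0161
finger_force: 30.0
```

```bash
cat >> h.py <<'E'
def collar(im):
    """subpixel collar edges (u left,right, v bottom) of held key in scene RGB image, with prediction from TCP and no offset"""
    s=robot.sense(); T=s["tcp_pos"]; base=np.r_[T[:2],T[2]+.0188-.084]; t=np.linspace(0,2*np.pi,90)
    p=proj("scene",np.vstack([base+np.c_[.0185*np.cos(t),.0185*np.sin(t),0*t+z] for z in(.042,.050)]))
    pu,pb=(p[:,0].min()+p[:,0].max())/2,p[:,1].max()
    u0,v0=int(pu)-20,int(pb)-12
    c=im[v0:v0+20,u0:u0+41].astype(float); g=cv2.resize(c[:,:,2]-c[:,:,0],None,fx=8,fy=8,interpolation=cv2.INTER_CUBIC)
    m=(g>45).astype(np.uint8); k,l,st,ce=cv2.connectedComponentsWithStats(m); i=1+np.argmax(st[1:,4]); ys,xs=np.nonzero(l==i)
    cen=((xs.min()+xs.max()+1)/2)/8-.5+u0; bot=(ys.max()+1)/8-.5+v0
    return np.array([cen,bot]),np.array([pu,pb]),(xs.max()-xs.min())/8,p[:,0].max()-p[:,0].min()
E
python3 - <<'E'
from h import *
im=vision.get_image("scene"); cv2.imwrite("pics/s5.png",im[:,:,::-1])
s=robot.sense(); print(s["tcp_pos"],np.degrees(np.arctan2(*s["tcp_rot"][[1,0],1])))
print(collar(im)); print("prev",collar(cv2.imread("pics/s4.png")[:,:,::-1]))
J=(proj("scene",[[.451,-.136,.16]]),proj("scene",[[.461,-.136,.16]]),proj("scene",[[.451,-.126,.16]])); print((J[1]-J[0])/10,(J[2]-J[0])/10)
E
```

```text
[ 0.45030912 -0.13607433  0.17944107] 15.690075672042331
(array([305.9375, 232.5   ]), array([305.16577543, 233.39165485]), np.float64(15.25), np.float64(15.998192858017887))
prev (array([306.3125, 232.375 ]), array([305.16577543, 233.39165485]), np.float64(14.75), np.float64(15.998192858017887))
[[ 0.30954233 -0.17680064]] [[-0.29383429 -0.20101784]]
```

Camera bias separated: the key is centred in the grip to within 1 mm, and the corrected scene view agrees with the top view. That puts the right slot at about (0.4503, -0.069) and the left at about (0.454, 0.051). Going to the right screw.

Call:
{"op": "send_rows", "data": {"series": [[0,0,0,-1],[0,0,0,-1],[0,0,0,-1],[0,0,0,-1],[0,0,0,-1],[0,0,0,-1],[0,0,0,-1],[0,0,0,-1]]}}

```text
clock: 9.3
tcp_pos: [0.4506, -0.1363, 0.1799]
tcp_rot: [[-0.898, 0.439, -0.001], [0.439, 0.898, 0.0], [0.001, -0.0, -1.0]]
wrist_force: [-0.1, 0.1, -0.2]
grip_width: 0.0159
finger_force: 30.0
```

Call:
{"op": "send_rows", "data": {"series": [[0,0,0,-0.7],[0.4,0.8,0,0],[0.3,0.8,0,0],[0.3,0.9,0,0],[0,0,0,0],[0,0,0,0],[0,0,0,0]]}}

```text
clock: 10.0
tcp_pos: [0.4513, -0.07, 0.1803]
tcp_rot: [[-0.925, 0.379, -0.0], [0.379, 0.925, -0.001], [0.0, -0.001, -1.0]]
wrist_force: [-0.3, 0.3, -0.9]
grip_width: 0.0156
finger_force: 30.0
```

Run:
```python
from meas import *
im=vision.get_image("scene"); cv2.imwrite("pics/s6.png",im[:,:,::-1])
to(.4503,-.069,.073+.084-.0188,67.8); print(collar(im))
P=np.array([.4531,-.0693,.081])
c,a,e=slot(im[:,:,::-1],"scene",P); print("R slot now",c,a,e, proj("scene",[np.r_[c,.081]]))
t=vision.get_image("top")
c,a,e=slot(t[:,:,::-1],"top",np.array([.4536,.0515,.081])); print("L top",c,a,e)
b=im[150:270,230:350,::-1]; cv2.imwrite("pics/c6.png",cv2.resize(b,None,fx=5,fy=5,interpolation=cv2.INTER_CUBIC))
```

```text
tcp [ 0.4514 -0.0702  0.1803] tool-y ang 67.69 units [0.06 0.03 1.69] twist -0.02
(array([286.875, 218.75 ]), array([286.75700491, 219.68858522]), np.float64(14.875), np.float64(15.285054317043091))
R slot now [ 0.45312366 -0.06926486] -22.31441625796877 [1.86309651 6.45868478] [[286.98182146 238.39869695]]
L top [0.453558   0.05150357] -33.83870707606653 [1.94361271 7.39581884]
```

View pics/c6.png

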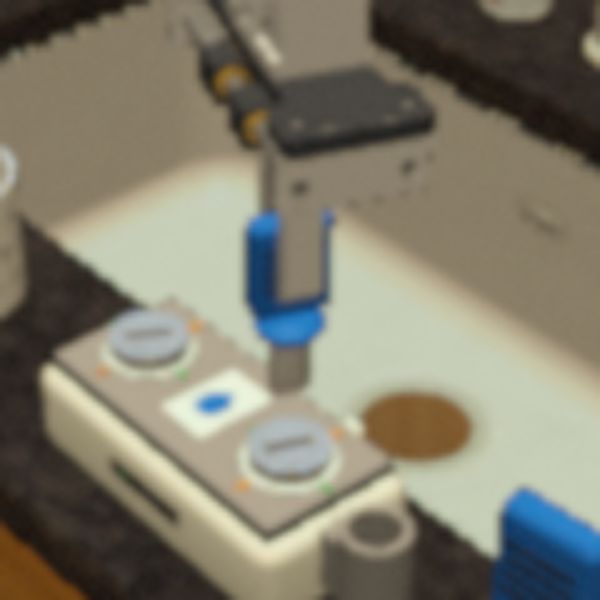

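The key hangs above the right screw, with the blade bottom at about (288,385) in the crop and the slot at (288,440). Now lowering slowly and watching the force.

Call:
{"op": "send_rows", "data": {"series": [[0.02,0,0.4,0],[0,0,0.4,0],[0,0,0.3,0],[0,0,0.2,0],[0,0,0.1,0],[0,0,0.1,0],[0,0,0,0]]}}

```text
clock: 10.8
tcp_pos: [0.4512, -0.0688, 0.1428]
tcp_rot: [[-0.926, 0.379, -0.0], [0.379, 0.926, -0.0], [0.0, -0.0, -1.0]]
wrist_force: [-0.3, 0.7, -0.9]
grip_width: 0.0159
finger_force: 30.0
```

Call:
{"op": "send_rows", "data": {"series": [[0,0,0.1,0],[0,0,0.06,0],[0,0,0,0.3],[0,0,0,0.3],[0,0,0,0]]}}

```text
clock: 11.3
tcp_pos: [0.4512, -0.0688, 0.139]
tcp_rot: [[-0.899, 0.437, 0.0], [0.437, 0.899, -0.0], [-0.0, -0.0, -1.0]]
wrist_force: [-0.4, 0.3, -1.4]
grip_width: 0.0162
finger_force: 30.0
```

Run:
```python
from h import *
s=robot.sense(); to(.4503,-.069,.1382,67.8); print(s["wrist_force"],s["wrist_torque"])
```

```text
tcp [ 0.4512 -0.0688  0.139 ] tool-y ang 64.08 units [ 0.03 -0.02  0.03] twist -0.62
[-0.37708128  0.3210927  -1.42016635] [-0.03753065 -0.11167862 -0.03096802]
```

The blade is in the slot with the tip at z≈74 mm and no force. Turning clockwise.

Call:
{"op": "send_rows", "data": {"series": [[0,0,0,0.8],[0,0,0,0.8],[0,0,0,0.8],[0,0,0,0.8],[0,0,0,0.8],[0,0,0,0.8],[0,0,0,0.8],[0,0,0,0.8]]}}

```text
clock: 12.1
tcp_pos: [0.4511, -0.0688, 0.139]
tcp_rot: [[-0.432, 0.902, 0.0], [0.902, 0.432, -0.0], [-0.0, 0.0, -1.0]]
wrist_force: [-0.2, -1.2, -0.1]
grip_width: 0.0159
finger_force: 30.0
```

Run:
```python
from h import *
s=robot.sense(); to(.4503,-.069,.1382,-1.5); print(s["wrist_force"],s["wrist_torque"])
```

```text
tcp [ 0.4511 -0.0688  0.139 ] tool-y ang 25.59 units [ 0.01 -0.03  0.03] twist 4.52
[-0.18733737 -1.24600339 -0.11227746] [-0.16936093  0.05539327  0.14608404]
```

Torque of 0.15 N·m shows the screw is turning with the key. Continuing.

Call:
{"op": "send_rows", "data": {"series": [[0,0,0,0.8],[0,0,0,0.8],[0,0,0,0.8],[0,0,0,0.8],[0,0,0,0.8],[0,0,0,0.5],[0,0,0,0.3],[0,0,0,0]]}}

```text
clock: 12.9
tcp_pos: [0.4515, -0.0686, 0.1391]
tcp_rot: [[0.053, 0.999, 0.001], [0.999, -0.053, -0.0], [-0.0, 0.001, -1.0]]
wrist_force: [1.0, -1.2, -0.9]
grip_width: 0.016
finger_force: 30.0
```

Run:
```python
from h import *
s=robot.sense(); to(.4503,-.069,.1382,-1.5); print(s["wrist_force"],s["wrist_torque"])
```

```text
tcp [ 0.4515 -0.0686  0.1391] tool-y ang -3.01 units [-0.02 -0.05  0.03] twist -0.25
[ 0.98018822 -1.15909309 -0.90402299] [ 0.08515845 -0.28096917  0.1242232 ]
```

Call:
{"op": "send_rows", "data": {"series": [[0,0,0,0.5],[0,0,0,0.5],[0,0,0,0.4],[0,0,0,0]]}}

```text
clock: 13.3
tcp_pos: [0.4516, -0.0686, 0.1391]
tcp_rot: [[0.198, 0.98, 0.001], [0.98, -0.198, -0.0], [0.0, 0.001, -1.0]]
wrist_force: [0.8, 0.2, -1.7]
grip_width: 0.0163
finger_force: 30.0
```

Run:
```python
from h import *
s=robot.sense(); to(.4503,-.069,.1382,-1.5); print(s["wrist_force"],s["wrist_torque"])
```

```text
tcp [ 0.4516 -0.0686  0.1391] tool-y ang -11.39 units [-0.02 -0.05  0.04] twist -1.65
[ 0.82056745  0.17553469 -1.70077259] [ 0.10241995 -0.38625733  0.09926802]
```

Call:
{"op": "send_rows", "data": {"series": [[0,0,0,0.3],[0,0,0,0.3],[0,0,0,0]]}}

```text
clock: 13.6
tcp_pos: [0.4516, -0.0686, 0.1391]
tcp_rot: [[0.26, 0.966, 0.001], [0.966, -0.26, 0.0], [0.0, 0.001, -1.0]]
wrist_force: [2.7, 1.5, -1.8]
grip_width: 0.016
finger_force: 30.0
```

Run:
```python
from h import *
s=robot.sense(); to(.4503,-.069,.1382,-1.5); print(s["wrist_force"],s["wrist_torque"])
```

```text
tcp [ 0.4516 -0.0686  0.1391] tool-y ang -15.06 units [-0.03 -0.05  0.03] twist -2.26
[ 2.67902468  1.52294571 -1.75149374] [ 0.25589852 -0.63962496  0.21523143]
```

Call:
{"op": "send_rows", "data": {"series": [[0,0,0,0.3],[0,0,0,0.2],[0,0,0,0]]}}

```text
clock: 13.9
tcp_pos: [0.4515, -0.0687, 0.1391]
tcp_rot: [[0.31, 0.951, 0.001], [0.951, -0.31, -0.0], [0.0, 0.001, -1.0]]
wrist_force: [3.5, 1.6, -1.4]
grip_width: 0.0158
finger_force: 30.1
```

Run:
```python
from h import *
s=robot.sense(); to(.4503,-.069,.1382,-1.5); print(s["wrist_force"],s["wrist_torque"])
```

```text
tcp [ 0.4515 -0.0687  0.1391] tool-y ang -18.04 units [-0.03 -0.04  0.03] twist -2.76
[ 3.5064256   1.57891911 -1.37288552] [ 0.33839701 -0.88606767  0.48513833]
```

Torque of 0.49 N·m is well above the turning friction, so the right screw is at its stop. Backing off to mid-slot, lifting, and moving towards the left screw.

Call:
{"op": "send_rows", "data": {"series": [[0,0,0,-0.7],[0,0,0,-0.7],[0,0,0,-0.4],[0,0,0,0]]}}

```text
clock: 14.3
tcp_pos: [0.4511, -0.0688, 0.139]
tcp_rot: [[0.127, 0.992, 0.0], [0.992, -0.127, 0.0], [0.0, 0.0, -1.0]]
wrist_force: [2.2, 0.6, -0.7]
grip_width: 0.0156
finger_force: 30.0
```

Call:
{"op": "send_rows", "data": {"series": [[0,0,-0.3,0],[0,0,-0.4,0],[0,0,-0.5,0],[0,0,-0.5,0],[0,0,0,0],[0,0,0,0]]}}

```text
clock: 14.9
tcp_pos: [0.4505, -0.0687, 0.1816]
tcp_rot: [[0.127, 0.992, -0.001], [0.992, -0.127, 0.0], [0.0, -0.001, -1.0]]
wrist_force: [0.6, -0.3, -0.9]
grip_width: 0.0159
finger_force: 30.0
```

Run:
```python
from meas import *
im=vision.get_image("scene"); cv2.imwrite("pics/s7.png",im[:,:,::-1])
s=robot.sense(); to(.454,.0505,.18,57); print(s["wrist_force"],s["wrist_torque"])
print(collar(im))
print("R slot",slot(im[:,:,::-1],"scene",np.array([.4531,-.0693,.081])))
```

```text
tcp [ 0.4503 -0.0686  0.1813] tool-y ang -7.26 units [ 4.75 -0.46  0.05] twist -10.71
[ 0.09037819 -0.21517194 -0.51765627] [-0.05802315  0.1102611   0.03353341]
(array([286.4375, 218.    ]), array([286.02007615, 219.25664631]), np.float64(13.5), np.float64(15.288432217520779))
R slot (array([ 0.45407951, -0.07128707]), np.float64(86.49047402433914), array([1.9277228 , 6.06228337]))
```

The right slot measures about −93° against −91.5° for the filter's y axis, so it is locked. Now the left screw.

Call:
{"op": "send_rows", "data": {"series": [[0,0,0,-1],[0,0,0,-1],[0,0,0,-1],[0,0,0,-1],[0,0,0,-1],[0,0,0,-1],[0,0,0,-1],[0,0,0,-1]]}}

```text
clock: 15.75
tcp_pos: [0.4502, -0.0688, 0.1808]
tcp_rot: [[-0.656, 0.755, -0.002], [0.755, 0.656, 0.0], [0.002, -0.002, -1.0]]
wrist_force: [0.9, 0.4, -1.0]
grip_width: 0.0158
finger_force: 30.0
```

Call:
{"op": "send_rows", "data": {"series": [[0,0,0,-1],[0,0,0,-1],[0,0,0,-0.8],[0.5,0.8,0,0],[0.5,0.8,0,0],[0.5,0.8,0,0],[0.5,0.8,0,0],[0.4,0.9,0,0]]}}

```text
clock: 16.55
tcp_pos: [0.4541, 0.0504, 0.1808]
tcp_rot: [[-0.844, 0.537, -0.003], [0.537, 0.844, -0.0], [0.002, -0.002, -1.0]]
wrist_force: [0.7, 0.2, -1.1]
grip_width: 0.0158
finger_force: 30.0
```

Call:
{"op": "send_rows", "data": {"series": [[0,0,0,0],[0,0,0,0],[0,0,0,0]]}}

```text
clock: 16.85
tcp_pos: [0.4549, 0.0486, 0.1811]
tcp_rot: [[-0.843, 0.538, -0.001], [0.538, 0.843, -0.001], [0.001, -0.001, -1.0]]
wrist_force: [-0.3, -0.7, -1.7]
grip_width: 0.0155
finger_force: 30.0
```

Run:
```python
from meas import *
im=vision.get_image("scene"); cv2.imwrite("pics/s8.png",im[:,:,::-1])
to(.4541,.0511,.139,57.5); print(collar(im))
sl=slot(im[:,:,::-1],"scene",np.array([.4576,.0507,.081])); print("L slot",sl, proj("scene",[np.r_[sl[0],.081]]),"tcp->",proj("scene",[np.r_[robot.sense()["tcp_pos"][:2],.081]]))
print("R slot",slot(im[:,:,::-1],"scene",np.array([.4531,-.0693,.081])))
```

```text
tcp [0.455  0.0485 0.1812] tool-y ang 57.43 units [0.09 0.07 1.69] twist -0.01
(array([257.625, 196.75 ]), array([257.69302742, 197.5983509 ]), np.float64(14.875), np.float64(14.321060993835061))
L slot (array([0.45757802, 0.05073706]), np.float64(-30.551273052861987), array([1.75672899, 5.74821044])) [[259.15602018 216.24888685]] tcp-> [[258.92773353 216.98924635]]
R slot (array([ 0.45409035, -0.07122358]), np.float64(86.45378343657016), array([1.93782108, 6.04553337]))
```

Call:
{"op": "send_rows", "data": {"series": [[0.07,0.05,0.4,0],[0,0,0.4,0],[0,0,0.3,0],[0,0,0.1,0],[0,0,0,0],[0,0,0,0]]}}

```text
clock: 17.5
tcp_pos: [0.4547, 0.0518, 0.1514]
tcp_rot: [[-0.844, 0.537, 0.0], [0.537, 0.844, -0.0], [-0.0, -0.0, -1.0]]
wrist_force: [-0.3, 0.3, -0.6]
grip_width: 0.0159
finger_force: 30.0
```

Run:
```python
from h import *
to(.4541,.0511,.139,57.5)
```

```text
tcp [0.4547 0.0518 0.1514] tool-y ang 57.55 units [ 0.01 -0.04  0.5 ] twist 0.01
```

Call:
{"op": "send_rows", "data": {"series": [[0,-0.03,0.1,0],[0,0,0.1,0],[0,0,0.1,0],[0,0,0.05,0],[0,0,0,0]]}}

```text
clock: 18.0
tcp_pos: [0.4544, 0.0512, 0.1426]
tcp_rot: [[-0.844, 0.537, 0.0], [0.537, 0.844, -0.0], [-0.0, -0.0, -1.0]]
wrist_force: [0.9, -0.2, -2.4]
grip_width: 0.016
finger_force: 30.0
```

Call:
{"op": "send_rows", "data": {"series": [[0,0,0.1,0],[0,0,0.05,0],[0,0,0,0.5],[0,0,0,0.5],[0,0,0,0.5],[0,0,0,0.5],[0,0,0,0]]}}

```text
clock: 18.7
tcp_pos: [0.4542, 0.051, 0.1389]
tcp_rot: [[-0.714, 0.7, -0.0], [0.7, 0.714, -0.001], [-0.0, -0.0, -1.0]]
wrist_force: [0.5, -1.4, -0.5]
grip_width: 0.0161
finger_force: 30.0
```

Run:
```python
from h import *
s=robot.sense(); to(.4541,.0511,.139,-1.5); print(s["wrist_force"],s["wrist_torque"])
```

```text
tcp [0.4542 0.051  0.1389] tool-y ang 45.55 units [ 0.01 -0.   -0.  ] twist 7.84
[ 0.48560675 -1.37211738 -0.47375709] [-0.39182742 -0.06096794  0.1028003 ]
```

The blade is seated and picking up torque. Turning clockwise to the stop.

Call:
{"op": "send_rows", "data": {"series": [[0,0,0,0.8],[0,0,0,0.8],[0,0,0,0.8],[0,0,0,0.8],[0,0,0,0.8],[0,0,0,0.8],[0,0,0,0.8],[0,0,0,0.8]]}}

```text
clock: 19.5
tcp_pos: [0.4546, 0.0513, 0.1389]
tcp_rot: [[-0.123, 0.992, 0.001], [0.992, 0.123, -0.0], [-0.0, 0.001, -1.0]]
wrist_force: [0.6, -0.7, -1.9]
grip_width: 0.0157
finger_force: 30.0
```

Call:
{"op": "send_rows", "data": {"series": [[0,0,0,0.7],[0,0,0,0.7],[0,0,0,0.7],[0,0,0,0.5],[0,0,0,0.3],[0,0,0,0]]}}

```text
clock: 20.1
tcp_pos: [0.4548, 0.0514, 0.1389]
tcp_rot: [[0.177, 0.984, 0.001], [0.984, -0.177, -0.0], [-0.0, 0.001, -1.0]]
wrist_force: [1.8, -0.2, -2.2]
grip_width: 0.0158
finger_force: 30.0
```

Run:
```python
from h import *
s=robot.sense(); to(.4541,.0511,.139,-1.5); print(s["wrist_force"],s["wrist_torque"])
```

```text
tcp [0.4548 0.0514 0.1389] tool-y ang -10.19 units [-0.02 -0.03 -0.  ] twist -1.45
[ 1.77464069 -0.22396594 -2.18289838] [-0.09633412 -0.53634536  0.11837715]
```

Call:
{"op": "send_rows", "data": {"series": [[0,0,0,0.4],[0,0,0,0.3],[0,0,0,0]]}}

```text
clock: 20.4
tcp_pos: [0.4549, 0.0514, 0.139]
tcp_rot: [[0.249, 0.969, 0.001], [0.969, -0.249, -0.0], [0.0, 0.001, -1.0]]
wrist_force: [3.4, 0.5, -3.7]
grip_width: 0.0157
finger_force: 30.0
```

Run:
```python
from h import *
s=robot.sense(); to(.4541,.0511,.139,-1.5); print(s["wrist_force"],s["wrist_torque"])
```

```text
tcp [0.4549 0.0514 0.139 ] tool-y ang -14.41 units [-0.02 -0.03  0.  ] twist -2.15
[ 3.44297531  0.48392271 -3.65300674] [-0.11711895 -0.85636641  0.17092532]
```

Call:
{"op": "send_rows", "data": {"series": [[0,0,0,0.4],[0,0,0,0.3],[0,0,0,0]]}}

```text
clock: 20.7
tcp_pos: [0.4548, 0.0513, 0.139]
tcp_rot: [[0.319, 0.948, 0.001], [0.948, -0.319, -0.0], [-0.0, 0.001, -1.0]]
wrist_force: [4.1, -0.1, -4.6]
grip_width: 0.0162
finger_force: 30.2
```

Run:
```python
from h import *
s=robot.sense(); to(.4541,.0511,.139,-1.5); print(s["wrist_force"],s["wrist_torque"])
```

```text
tcp [0.4548 0.0513 0.139 ] tool-y ang -18.58 units [-0.02 -0.02 -0.  ] twist -2.85
[ 4.09195434 -0.05540584 -4.63608184] [-0.09085914 -0.96974401  0.51149288]
```

The left screw is at its stop too, at 0.51 N·m. Backing off and lifting out.

Call:
{"op": "send_rows", "data": {"series": [[0,0,0,-0.7],[0,0,0,-0.7],[0,0,0,-0.4],[0,0,0,0],[0,0,-0.3,0],[0,0,-0.4,0],[0,0,-0.5,0],[0,0,-0.5,0]]}}

```text
clock: 21.5
tcp_pos: [0.4527, 0.0512, 0.1823]
tcp_rot: [[0.137, 0.991, -0.003], [0.991, -0.137, 0.0], [-0.0, -0.003, -1.0]]
wrist_force: [-0.2, 0.1, -0.9]
grip_width: 0.0158
finger_force: 30.0
```

Call:
{"op": "send_rows", "data": {"series": [[0,0,0,-1],[0,0,0,-1],[0,0,0,-1],[0,0,0,-1],[0,0,0,-1],[0,0,0,0],[0,0,0,0]]}}

```text
clock: 22.2
tcp_pos: [0.4536, 0.0511, 0.1818]
tcp_rot: [[-0.374, 0.927, -0.001], [0.927, 0.374, 0.0], [0.0, -0.001, -1.0]]
wrist_force: [-0.1, -0.2, -0.6]
grip_width: 0.0156
finger_force: 30.0
```

Run:
```python
from meas import *
im=vision.get_image("scene"); cv2.imwrite("pics/s9.png",im[:,:,::-1])
to(.4485,-.135,.18,22); print(collar(im))
for n,P in(("L",(.4576,.0507,.081)),("R",(.4531,-.0693,.081))): print(n,slot(im[:,:,::-1],"scene",np.array(P)))
# holster rim: dark bore ellipse in scene
x0,y0=285,235; g=cv2.resize(cv2.cvtColor(im[y0:y0+40,x0:x0+45],cv2.COLOR_RGB2GRAY),None,fx=14,fy=14,interpolation=cv2.INTER_CUBIC); cv2.imwrite("pics/c9.png",g)
```

```text
tcp [0.4537 0.0511 0.1817] tool-y ang 22.01 units [-6.83 -2.98  0.07] twist 0.0
(array([257.  , 196.25]), array([256.66496021, 197.2047015 ]), np.float64(12.875), np.float64(14.317105589860944))
L (array([0.45759449, 0.04776083]), np.float64(84.88713457983057), array([1.99771156, 6.41221632]))
R (array([ 0.4540802 , -0.07127338]), np.float64(86.32537814924787), array([1.94205238, 6.0710607 ]))
```

View pics/c9.png

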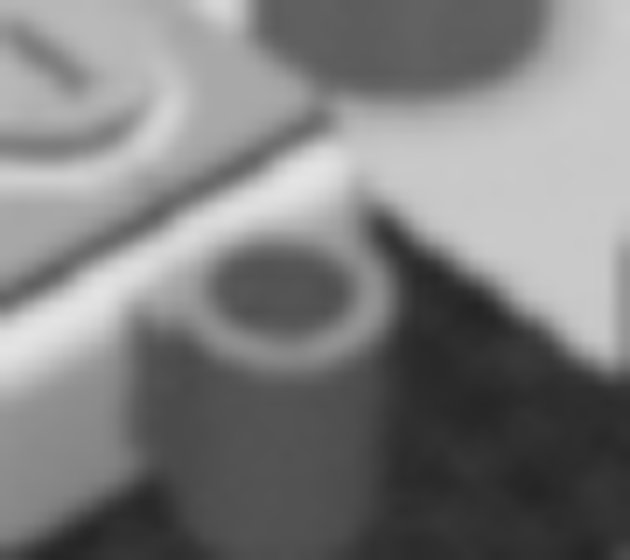

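The rim shows at about (305,256), and its position is pinned better by the two insertions: holster at about (0.4498, −0.1349). Moving over it.

Call:
{"op": "send_rows", "data": {"series": [[-0.8,-0.35,0,0],[-0.9,-0.37,0,0],[-0.9,-0.37,0,0],[-0.9,-0.37,0,0],[-0.9,-0.37,0,0],[-0.9,-0.37,0,0],[-0.9,-0.37,0,0],[-0.6,-0.35,0,0]]}}

```text
clock: 23.05
tcp_pos: [0.4505, -0.1354, 0.1816]
tcp_rot: [[-0.374, 0.927, -0.0], [0.927, 0.374, -0.001], [-0.001, -0.001, -1.0]]
wrist_force: [0.3, 0.1, -2.0]
grip_width: 0.0158
finger_force: 30.0
```

Call:
{"op": "send_rows", "data": {"series": [[0,0,0,0],[0,0,0,0],[0,0,0,0]]}}

```text
clock: 23.35
tcp_pos: [0.4507, -0.1323, 0.1814]
tcp_rot: [[-0.378, 0.926, -0.001], [0.926, 0.378, 0.001], [0.001, -0.0, -1.0]]
wrist_force: [0.0, 0.2, -0.9]
grip_width: 0.0161
finger_force: 30.0
```

Run:
```python
from meas import *
im=vision.get_image("scene"); t=vision.get_image("top")
to(.4498,-.1349,.093); print(collar(im), robot.sense()["wrist_force"])
print(plane("scene",[[305.25,256],[304.6,255.4]],.07))
print("L top",slot(t[:,:,::-1],"top",np.array([.4536,.0515,.081])))
for n,P in(("L",(.4576,.0507,.081)),("R",(.4531,-.0693,.081))): print(n,slot(im[:,:,::-1],"scene",np.array(P)))
```

```text
tcp [ 0.4508 -0.1324  0.1814] tool-y ang 22.25 units [-0.08 -0.08  3.53] twist None
(array([304.875, 230.75 ]), array([304.26874547, 231.88199295]), np.float64(15.375), np.float64(15.971303465730784)) [ 0.05034113 -0.41289379 -1.11725341]
[[ 0.45131428 -0.13927658  0.07      ]
 [ 0.45160095 -0.13664663  0.07      ]]
L top (array([0.45342674, 0.05060572]), np.float64(89.16070217243136), array([2.00666479, 7.06047829]))
L (array([0.457596  , 0.04769386]), np.float64(85.18242252626807), array([1.97931097, 6.40258581]))
R (array([ 0.45409255, -0.07129006]), np.float64(86.35437194259983), array([1.94293084, 6.09470596]))
```

Call:
{"op": "send_rows", "data": {"series": [[-0.1,-0.08,0.3,0],[0,0,0.5,0],[0,0,0.4,0],[0,0,0,0],[0,0,0,0]]}}

```text
clock: 23.95
tcp_pos: [0.4496, -0.1368, 0.1512]
tcp_rot: [[-0.377, 0.926, -0.001], [0.926, 0.377, 0.0], [0.0, -0.001, -1.0]]
wrist_force: [0.7, -0.8, -1.5]
grip_width: 0.0161
finger_force: 30.0
```

Run:
```python
from meas import *
im=vision.get_image("scene"); to(.4498,-.1352,.093); print(collar(im), robot.sense()["wrist_force"])
```

```text
tcp [ 0.4499 -0.1369  0.1515] tool-y ang 22.15 units [0.06 0.02 2.34] twist None
(array([306., 242.]), array([304.92134015, 242.82368085]), np.float64(15.375), np.float64(15.725936029276)) [ 0.63148206 -0.72417536 -0.71955712]
```

Call:
{"op": "send_rows", "data": {"series": [[0.03,0,0.2,0],[0,0,0.2,0],[0,0,0.2,0],[0,0,0.2,0],[0,0,0.2,0],[0,0,0,0]]}}

```text
clock: 24.6
tcp_pos: [0.449, -0.136, 0.1257]
tcp_rot: [[-0.377, 0.926, -0.001], [0.926, 0.377, 0.0], [0.001, -0.001, -1.0]]
wrist_force: [0.8, 0.7, 0.3]
grip_width: 0.0157
finger_force: 30.0
```

Entering the bore freely, with the tip at z≈60 mm. Continuing down.

Call:
{"op": "send_rows", "data": {"series": [[0,0,0.3,0],[0,0,0.3,0],[0,0,0.3,0],[0,0,0.2,0],[0,0,0.1,0],[0,0,0,0],[0,0,0,0]]}}

```text
clock: 25.3
tcp_pos: [0.4496, -0.1362, 0.0965]
tcp_rot: [[-0.377, 0.926, 0.0], [0.926, 0.377, -0.0], [-0.0, 0.0, -1.0]]
wrist_force: [0.7, -0.2, -1.7]
grip_width: 0.0154
finger_force: 30.0
```

Run:
```python
from meas import *
s=robot.sense(); to(.4498,-.1352,.093); print(s["wrist_force"],s["wrist_torque"])
```

```text
tcp [ 0.4496 -0.1362  0.0965] tool-y ang 22.15 units [0.03 0.02 0.14] twist None
[ 0.70052718 -0.18144694 -1.68649441] [-0.05476339  0.04096213  0.00740626]
```

Call:
{"op": "send_rows", "data": {"series": [[0,0,0.08,0],[0,0,0.06,0],[0,0,0,0],[0,0,0,0]]}}

```text
clock: 25.7
tcp_pos: [0.4497, -0.1361, 0.093]
tcp_rot: [[-0.377, 0.926, 0.0], [0.926, 0.377, -0.0], [-0.0, 0.0, -1.0]]
wrist_force: [-0.3, 0.0, 0.9]
grip_width: 0.0163
finger_force: 30.0
```

Call:
{"op": "send_rows", "data": {"series": [[0,0,0.04,0],[0,0,0,0],[0,0,0,0]]}}

```text
clock: 26.0
tcp_pos: [0.4497, -0.1361, 0.093]
tcp_rot: [[-0.377, 0.926, 0.001], [0.926, 0.377, 0.0], [0.0, 0.001, -1.0]]
wrist_force: [-2.5, 0.8, 12.4]
grip_width: 0.0163
finger_force: 30.0
```

It's seated: the collar is on the rim with 12 N upward. Releasing and retreating straight up.

Call:
{"op": "send_rows", "data": {"series": [[0,0,-0.04,0],[0,0,0,0],[0,0,0,0],[0,0,0,0],[0,0,0,0]], "grip": 0.6}}

```text
clock: 26.5
tcp_pos: [0.4494, -0.1361, 0.0928]
tcp_rot: [[-0.377, 0.926, -0.0], [0.926, 0.377, 0.0], [0.0, -0.0, -1.0]]
wrist_force: [-0.7, 0.0, -0.4]
grip_width: 0.0527
finger_force: 0.0
```

Call:
{"op": "send_rows", "data": {"series": [[0,0,-0.3,0],[0,0,-0.6,0],[0,0,-1,0],[0,0,-1,0],[0,0,-1,0],[0,0,-1,0],[0,0,0,0],[0,0,0,0]]}}

```text
clock: 27.3
tcp_pos: [0.4496, -0.1359, 0.2158]
tcp_rot: [[-0.377, 0.926, 0.001], [0.926, 0.377, 0.0], [-0.0, 0.001, -1.0]]
wrist_force: [-0.7, 0.5, -0.3]
grip_width: 0.0562
finger_force: 0.0
```

Run:
```python
from meas import *
s=robot.sense(); im=vision.get_image("scene"); cv2.imwrite("pics/s10.png",im[:,:,::-1]); print(s["tcp_pos"],s["wrist_force"],s["grip_width"],s["clock"])
f=lambda i:[(st.tolist(),ce.round(1)) for st,ce in zip(*cv2.connectedComponentsWithStats(keymask(i))[2:]) if 60<st[4]<2000 and 280<ce[0]<360]
print("before",f(cv2.imread("pics/scene0.png")[:,:,::-1])); print("now",f(im))
d=cv2.absdiff(cv2.imread("pics/scene0.png"),im[:,:,::-1].copy()).max(2); print("diff mug/cart",d[145:220,175:238].max(),"glass",d[230:292,366:405].max())
for n,P in(("L",(.4576,.0507,.081)),("R",(.4531,-.0693,.081))): print(n,slot(im[:,:,::-1],"scene",np.array(P)))
```

```text
[ 0.44958045 -0.13588521  0.21576182] [-0.70242191  0.47437303 -0.30223249] 0.056212092818599804 27.3
before [([299, 232, 14, 28, 278], array([305.3, 246.8])), ([328, 248, 24, 39, 720], array([339.3, 268.5]))]
now [([298, 233, 16, 27, 356], array([304.9, 246.2])), ([328, 248, 24, 39, 720], array([339.3, 268.5]))]
diff mug/cart 7 glass 6
L (array([0.45760181, 0.04773202]), np.float64(85.0988737852191), array([1.99947479, 6.44636099]))
R (array([ 0.4541084 , -0.07124697]), np.float64(86.51947552806998), array([1.92087102, 6.09842726]))
```

```bash
python3 -c "
from station import job
print(job.close_job())"
```

```text
the job is handed in; nothing more can be done
None
```

I turned both screws clockwise to their stops with the small blue key and put it back in the holster, collar on the rim; the mug, glass and old cartridge did not move, and I handed the job in at about 27 s.

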